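# Press a work slide down and run it under the leaf spring of its dock

## Robot

A 6-joint arm with a two-finger parallel gripper is mounted at the origin on a cart in front of the work surface, level with it; the furniture and walls round the work are solid. World frame = base frame: x ahead of the robot, y to its left, z up, the work surface at z = 0. Lengths are in mm, angles in degrees, forces in N, time in s.
With the tool pointing down it reaches from about 225 to 875 mm from the base axis. Payload 3.4 kg.
Tool frame: the origin (TCP) lies on the centre line of the jaws, within the pads' length; the fingertips stand 14 mm ahead of it and the grasp point (between the pads) lies 5 mm behind it; z points along the fingers, y is the line along which they close (so a half turn about z gives the same grasp; the last joint's range is limited). The gripper opens to 85 mm and grips with 20 to 120 N. Pads are 22 mm wide; open, the fingers measure 114 mm over their backs; the gripper's body (76 mm by 85 mm) begins 54 mm behind the grasp point. The pads swing forward as they close: fully open they stand 13 mm farther back than shut.
Start: joints at [65.145, 15.808, 86.224, -0, 77.962, -6.933], TCP at [176.958, 547.126, 245.328] pointing down, gripper open.
Joint ranges: [-165.64, 165.64], [-43.16, 119.46], [12.63, 154.43], [-67.54, 247.53], [6.08, 155.33], [-154.97, 154.97]. Speed limits (degrees/s): [147.25, 147.25, 180, 180, 180, 180].

## Interface

Orientations are given as a 3x3 rotation matrix whose columns are the frame's x, y, z axes.
In Python, from plant import manip, cams gives the robot as it stands.
- The arm moves only by the tool arm_command, never from a script. Its argument "targets" is a list of rows, each a list of 6 numbers: the shift along the tool's x, y, z in m, then the turn, a rotation vector about the tool's x, y, z in degrees. A call has 1 to 8 rows; each row shifts and turns the commanded pose from where the row before left it, along the tool's axes as they then stand; what a row does not reach is not made up. A row lasts 1/8 s, in which the tool goes at most 62.5 mm and 10.7 degrees, less where a joint would pass 70% of its speed; a pose out of reach is approached as far as the arm can. A call is refused whole if a number of a shift passes 0.0625 or a number of a turn 10.7, either way. A call with a gripper value outside its range is refused whole. "grip" is the closure, from 0 (fully open) to 1 (shut), set as the call begins (left out, the last holds). The fingers move at their own pace and stop on an object; "force" is the grip in N (left out, the last holds). Time passes only in rows, so rows that do not move let the fingers close. It gives the time, the measured TCP pose, the force, the opening and the grip force at its end, in the units of the state.
- manip.observe(): the state, without advancing time (a new reading comes with each control period).
- cams.capture(name): name is "scene" or "top"; returns (picture, depth): 384x512x3 uint8, red, green, blue; 384x512 float32, mm along the optical axis (not along the pixel's ray), 0 where there is no reading.
- cams.calibration(name): a dict with "intrinsics" (3x3 intrinsics, pixels), "k1" (the pictures are not rectified: a ray, as slopes to the right and down, at radius r is drawn at 1 + k1 r^2 times it, then the intrinsics apply), "extrinsics" (4x4, takes a point from world to camera coordinates). Camera axes: x right, y down, z forward; pixel columns grow to the right and rows downward; lengths in mm; the calibration is good to about 2 mm. A picture is of the moment at which its call begins. calibration takes no time and is no camera call.
- manip.sign_off(): hands the job in; it is judged then, once.
The state is a dict: "t": time; "joint_positions": joint angles; "joint_velocities": joint speeds; "tau": joint torques, N m; "ee_pos": TCP position; "eef_rot": TCP orientation; "wrist_force": force on the tool from outside, world axes, zero at the start; "ft_torque": the same for the moment, N m; "opening": finger opening in mm; "finger_force": force on a finger pad.
Only numpy, scipy, OpenCV 4.12 (cv2) and the standard library are available. Lean on these libraries where they do the work, as an engineer would, in place of code of your own. Each camera call takes 0.05 s, during which the arm holds its last target. There are 200 camera calls.

## Task

Load the brass work slide into its dock: with the fingertips on the slide, press it firmly down on its sprung bed and, keeping it pressed, push it along the channel so that its nose passes under the gate bar and the leaf spring and comes fully home against the end stop; then let go and leave it held there by the spring. Do not lift or carry the slide or use brute force on it, do not touch the leaf spring, and leave the things lying round the dock where they are.

Things in the scene. Friction and masses are not known exactly. Their poses are not given: they have to be found in the camera images.
- dock: Fixed docking fixture: dark steel base plate 200 (x) x 84 (y) x 10 mm; origin at the centre of its underside, on the bench; +x is the way in. Two aluminium rails along x (inner faces at y = +/-20.75 mm, outer at +/-30.75, tops 24 mm above the bench) make a channel open at the -x end, x = -98 mm. Its floor is the sprung bed.
- stop (a point): Centre of the end stop's face, at x = +75 mm, y = 0 in the dock's frame, 24 mm above the bench. The stop is an aluminium block across the channel, 20 mm thick; with the clamp bar and screws on top it is 47 mm high.
- bed (a joint): How far (m) the sprung bed, the channel's whole floor, always level, is pressed down: 0 = up (top 20 mm above the bench), 0.008 = on its lower stop (top at 12 mm). About 6 N to start, 13 N at the bottom, of which the slide's weight gives 1 to 2 N; it rises again when let go.
- leaf (a joint): Angle (rad) by which the leaf spring is lifted: 0 = resting, 0.036 when the roll is raised 1.5 mm. Pushing the roll up takes about 5 N to start and 2 N more for each mm. With the slide home and let go it reads about 0.06.
- roll (a point): Lowest point of the roll (10 mm in diameter, 30 mm wide across the channel, centred) at the free end of the steel leaf spring; at rest at x = +45 mm, y = 0 in the dock's frame, 24.5 mm above the bench. From the roll the strip runs above the channel towards +x, to the clamp bar on the end stop.
- work_slide: Loose brass work slide, 100 (x) x 40 (y) x 14 mm, 0.12 to 0.21 kg, lying in the channel on the bed with its axes along the dock's; origin at the centre of its underside, +x to the nose. A thumb ridge 6 mm thick (x = -22 to -16 mm) goes right across it and stands to 23 mm above the underside. Oiled: friction about 0.2. Home, the origin is at x = +25 mm in the dock's frame.
- nose (a point): Foot of the slide's front edge, x = +50 mm, on its underside. The nose is upright for 12 mm, then slopes back to the top over 5 mm. With the bed up the slide's top is 34 mm above the bench; with the bed on its lower stop it is at 26 mm, lower than the gate bar and 1.5 mm above the resting roll's lowest point, so that the sloping nose goes under and lifts the spring.
- deck (a point): Centre of the work slide's flat finger deck, on its top face: the 28 mm (x) by 40 mm (y) area with fine grooves behind (-x of) the ridge, 36 mm behind the slide's centre. A fingertip here bears down on the deck and pushes forward against the ridge's rear face, which is 14 mm ahead of this point.
- carton: bystander: closed pale carton 62 x 48 x 40 mm standing behind the open end of the channel, 145 mm from the dock's centre; origin under its centre
- block: bystander: dimpled wooden block 27 x 36 x 27 mm beside the dock, on the robot's side; origin under its centre
- round_bar: bystander: plain steel round bar, 100 mm long, 10 mm in diameter, lying beside the dock on the robot's side; origin under its centre
- pin_vise: bystander: slim steel pin vise, 95 mm long, 10 mm in diameter, lying beyond the end stop; origin under its centre
- small_block: bystander: smaller dimpled wooden block 24 x 30 x 23 mm beside the dock, on the robot's side; origin under its centre
- gate (a point): Middle of the underside of the gate bar, a rigid square steel bar (6 mm in x, 6.5 mm high) across the channel just before the leaf spring's roll; at x = +35 mm, y = 0 in the dock's frame, 27.7 mm above the bench; its feet stand on the rails. With the bed up the slide's nose butts on it and stops; pressed fully down the slide clears it by 1.7 mm. The bed must be down 6 mm or more to go under.
- mouth (a point): Middle of the channel's open end, at x = -98 mm in the dock's frame, 20 mm above the bench (top of the raised bed). Elsewhere, an obstacle for the arm: the fixed bench lamp, its post 0.27 m ahead of the base, from 0.08 m right to 0.1 m left of it, up to 0.45 m high; its head runs from there, 0.43 to 0.53 m high, to 0.08 m ahead and 0.45 m right of the base.
Not all that is in view belongs to the job. There is more than one size of the work_slide; the job needs the larger.

How it is judged (in metres and radians):
At the end, for the whole second after the job is handed in: The work slide lies at rest and level in the channel, its nose within 2.5 mm of the end stop, under the lifted leaf spring (leaf above 0.025 rad), which alone keeps it pressed on the bed (bed down more than 4 mm) (x of work_slide in the frame of dock above 0.0225 m and value of joint leaf above 0.025 rad and value of joint bed above 0.004 m and angle between the x axis of work_slide and the x axis of dock, either way round below 0.06 rad and angle between work_slide's own z axis and vertical below 0.06 rad and linear speed of work_slide below 0.01 m/s); the robot touches nothing.
It fails at once if the work slide is lifted (more than 6 mm above its raised bed) (z of work_slide in the frame of dock above 0.026 m).
It fails at once if the work slide is tipped up (angle between work_slide's own z axis and vertical above 0.25 rad).
It fails at once if the robot touches the leaf spring (contact force between any of the fingers, the arm and leaf above 1.5 N).
It fails at once if the work slide is squeezed or pushed with brute force (over 60 N) (contact force between the fingers and work_slide above 60 N).
It fails at once if a bystander is moved by more than 20 mm (distance of any of carton, block, small_block, round_bar, pin_vise from where it was at the start of the episode above 0.02 m).
It also fails if it takes over 58 s, if anything falls off the work surface, if the arm or the gripper's body presses on something with over 40 N, if the wrist force passes 120 N, or if a joint passes its speed limit or range.

## Working session

There is one attempt and no reset: what is moved stays moved. The work goes in short steps, Python scripts to look and compute and a tool call to move; the robot and the scene stay as the last step left them, time stands still between calls to the robot, and variables do not carry over. Pictures are saved under pics/ and viewed, at most 10 in all, crops included, and the job is handed in when it is done.

Besides the shell and the picture viewer there is one more tool, called after "Call:" as a command line: name --pt "numbers of a row" for each row, then --argument value for the rest. arm_command: Moves the arm, as the interface text tells. Its arguments: {"type":"object","properties":{"targets":{"type":"array"},"grip":{"type":"number"},"force":{"type":"number"}},"required":["targets"]}

```bash
mkdir -p pics; ls
cat > h.py <<'E'
import numpy as np, cv2
from plant import manip, cams
def snap(n,f):
    p,d=cams.capture(n); cv2.imwrite(f'pics/{f}.png',p[:,:,::-1]); np.save(f'pics/{f}.npy',d); return p,d
def ray(n,u,v):
    c=cams.calibration(n);K=np.array(c['intrinsics']);a,b=(u-K[0,2])/K[0,0],(v-K[1,2])/K[1,1]
    r=rd=np.hypot(a,b)
    for _ in range(20): r=rd/(1+c['k1']*r*r)
    s=r/rd if rd else 1
    return np.array([a*s,b*s,1.]),np.array(c['extrinsics'])
def at_z(n,u,v,z):
    d,E=ray(n,u,v);R,t=E[:3,:3],E[:3,3];o=-R.T@t;w=R.T@d
    return o+w*(z-o[2])/w[2]
def at_d(n,u,v,d):
    w,E=ray(n,u,v);return E[:3,:3].T@(w*d-E[:3,3])
def pix(n,P):
    c=cams.calibration(n);E=np.array(c['extrinsics']);K=np.array(c['intrinsics'])
    q=E[:3,:3]@np.array(P,float)+E[:3,3];a=q[:2]/q[2];a=a*(1+c['k1']*(a@a));return K[:2,:2]@a+K[:2,2]
E
python3 - <<'E'
from h import *
snap('top','t0');snap('scene','s0')
for n in('top','scene'):
    E=np.array(cams.calibration(n)['extrinsics']);print(n,-E[:3,:3].T@E[:3,3],E[2,:3])
s=manip.observe();print(s['t'],s['ee_pos'],s['eef_rot'],s['opening'],s['wrist_force'])
a,b=cv2.imread('pics/t0.png'),cv2.imread('pics/s0.png')
E
```

```text
pics
top [378.67352941 237.99858829 921.97417275] [ 8.87093874e-02  8.54664448e-04 -9.96057184e-01]
scene [152.55985126 884.06855029 562.72033266] [ 0.33912005 -0.72997881 -0.59340419]
0.1 [176.73510713 546.66997936 244.52029721] [[-9.51478724e-01  3.07713685e-01 -7.25756763e-04]
 [ 3.07714463e-01  9.51477511e-01 -1.53465673e-03]
 [ 2.18306362e-04 -1.68351908e-03 -9.99998559e-01]] 85.11390851597314 [ 0.82847131 -0.13077408  0.09031905]
```

View pics/t0.png

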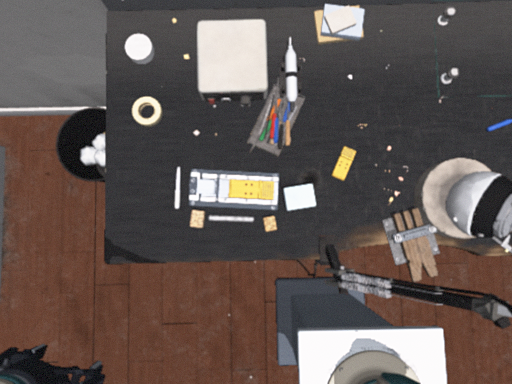

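View pics/s0.png

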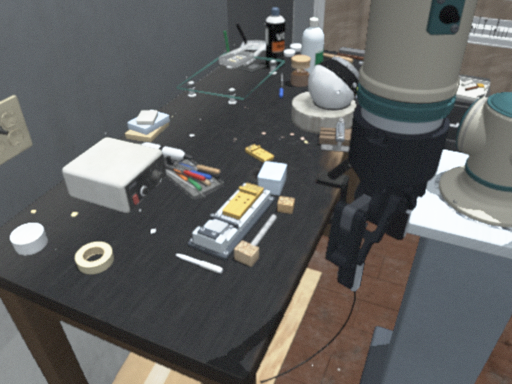

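The top view shows the dock at (190–278, 170–210), with its way in pointing image-left. There are two candidates for the slide: the brass one in the channel at (254,189), and a smaller loose one at (343,163). The one in the channel is larger, so I choose it and check it in a close crop.

Run:
```python
from h import *
p=cv2.imread('pics/t0.png')[155:235,165:325]
cv2.imwrite('pics/c0.png',cv2.resize(p,None,fx=5,fy=5,interpolation=cv2.INTER_CUBIC))
for uv in[(190,170),(278,170),(278,210),(190,210)]: print(at_z('top',*uv,24).round(1))
```

```text
[511.2 389.5  24. ]
[506.5 193.3  24. ]
[417.3 195.8  24. ]
[422.  390.3  24. ]
```

View pics/c0.png

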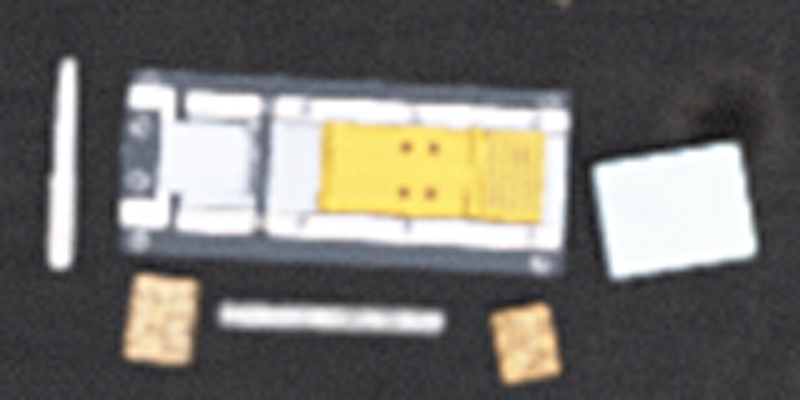

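```bash
cat >> h.py <<'E'
def cr(x,y,z): return at_z('top',165+(x+.5)/5-.5,155+(y+.5)/5-.5,z)
E
python3 - <<'E'
from h import *
B=[cr(*q,10) for q in[(133,70),(570,92),(565,272),(120,255)]]
for b in B: print('base',b.round(1))
print('len',[np.linalg.norm(B[i]-B[i-1]).round(1) for i in range(4)],'c',np.mean(B,0))
S=[cr(*q,34) for q in[(324,124),(545,131),(541,221),(319,212)]]
for b in S: print('sl',b.round(1))
print('len',[np.linalg.norm(S[i]-S[i-1]).round(1) for i in range(4)],'c',np.mean(S,0))
for P in(B,S):
  d=P[0]+P[3]-P[1]-P[2]; print(np.degrees(np.arctan2(d[1],d[0])))
# gate
for q in[(267,98),(263,235)]: print('gate',cr(*q,34).round(1))
for q in[(472,170)]: print('ridge',cr(*q,43).round(1))
p=cams.calibration('top')
d=np.load('pics/t0.npy')
for q in [(400,170),(515,175),(290,170),(350,105),(350,230),(670,210),(155,175),(210,165)]:
  u,v=165+q[0]/5,155+q[1]/5; print(q,at_d('top',u,v,d[int(round(v)),int(round(u))]).round(1))
# yellow mask in top and scene
for n,f in(('top','t0'),('scene','s0')):
  im=cv2.imread(f'pics/{f}.png');h=cv2.cvtColor(im,cv2.COLOR_BGR2HSV);m=cv2.inRange(h,(18,120,120),(32,255,255))
  k,l,st,c=cv2.connectedComponentsWithStats(m)
  for i in range(1,k):
    if st[i,4]>50: print(n,st[i],c[i],cv2.minAreaRect(np.argwhere(l==i)[:,::-1].astype(np.float32)))
E
```

```text
base [516.4 389.1  10. ]
base [501.6 191.4  10. ]
base [420.1 196.   10. ]
base [432.6 395.7  10. ]
len [np.float64(84.0), np.float64(198.2), np.float64(81.5), np.float64(200.1)] c [467.67989637 293.05107837  10.        ]
sl [486.8 301.3  34. ]
sl [481.3 204.1  34. ]
sl [441.7 207.   34. ]
sl [448.  304.2  34. ]
len [np.float64(38.9), np.float64(97.3), np.float64(39.7), np.float64(97.4)] c [464.4208     254.14557066  34.        ]
86.07162049588648
86.53960643734293
gate [498.9 326.2  34. ]
gate [438.4 328.9  34. ]
ridge [464.  236.7  43. ]
(400, 170) [464.5 267.4  36. ]
(515, 175) [461.3 217.   33.5]
(290, 170) [467.5 317.2  17. ]
(350, 105) [495.4 289.4  23.5]
(350, 230) [439.6 290.6  22.5]
(670, 210) [443.7 150.2  41.8]
(155, 175) [464.  373.3  45.6]
(210, 165) [468.5 350.3  38. ]
top [332 146  24  35 458] [343.49781659 163.00436681] ((343.56036376953125, 163.02586364746094), (14.181097030639648, 32.695308685302734), 23.198591232299805)
top [229 180  44  19 732] [250.77868852 189.05874317] ((250.791748046875, 189.08145141601562), (43.18268585205078, 17.073280334472656), 2.6025619506835938)
scene [246 146  18  15  60] [255.6        152.96666667] ((256.73077392578125, 151.15383911132812), (20.246559143066406, 9.984603881835938), 33.6900634765625)
scene [224 188  38  30 188] [244.37234043 201.20212766] ((241.44651794433594, 200.60861206054688), (18.4974365234375, 41.45774841308594), 40.23636245727539)
```

The crop shows the brass slide lying in the channel, with its nose at (320,168), its rear at (543,176) and the ridge at (472,170). The gate is at (265,165) and the leaf is left of it. The sizes fit the larger slide: 97 x 39 mm measured, with its top at 34–36 mm. Next I check the lamp and the arm's clearance.

Run:
```python
from h import *
d=np.load('pics/t0.npy')
for u,v in[(330,252),(333,262),(337,270),(350,283),(370,287),(345,280),(400,291),(450,298),(490,308),(370,372),(340,360),(40,365),(70,370)]:
  dd=np.median(d[v-1:v+2,u-1:u+2]);print((u,v),at_d('top',u,v,dd).round(0))
d=np.load('pics/s0.npy')
for u,v in[(410,40),(400,75),(400,130),(390,180),(350,250),(350,280),(440,20),(325,183),(490,130),(480,200),(500,110)]:
  dd=np.median(d[v-1:v+2,u-1:u+2]);print('s',(u,v),at_d('scene',u,v,dd).round(0))
```

```text
(330, 252) [324.  87.  40.]
(333, 262) [304.  86.  62.]
(337, 270) [292.  86. 102.]
(350, 283) [271.  69. 141.]
(370, 287) [272.  47. 198.]
(345, 280) [276.  76. 129.]
(400, 291) [272.  14. 252.]
(450, 298) [275. -26. 340.]
(490, 308) [272. -49. 396.]
(370, 372) [69. 11. 24.]
(340, 360) [87. 68. -1.]
(40, 365) [210. 526. 375.]
(70, 370) [185. 512. 320.]
s (410, 40) [177. 582. 473.]
s (400, 75) [179. 582. 449.]
s (400, 130) [172. 578. 406.]
s (390, 180) [172. 584. 365.]
s (350, 250) [189. 618. 313.]
s (350, 280) [187. 602. 262.]
s (440, 20) [161. 583. 488.]
s (325, 183) [335. 108.   7.]
s (490, 130) [ 45.  45. 167.]
s (480, 200) [24. 66. 22.]
s (500, 110) [ 39.  42. 208.]
```

Call:
arm_command --pt "-0.0465 -0.0277 0 0 0 0" --pt "-0.0465 -0.0277 0 0 0 0" --pt "-0.0465 -0.0277 0 0 0 0" --pt "-0.0465 -0.0277 0 0 0 0" --pt "-0.0465 -0.0277 0 0 0 0" --pt "-0.0465 -0.0277 0 0 0 0" --pt "-0.0465 -0.0277 0 0 0 0" --pt "-0.0465 -0.0277 0 0 0 0" --grip 1 --force 40

```text
t: 1.1
ee_pos: [463.5, 220.3, 245.0]
eef_rot: [[-0.951, 0.308, -0.0], [0.308, 0.951, 0.0], [0.0, 0.0, -1.0]]
wrist_force: [0.5, 0.6, -0.3]
opening: -0.2
finger_force: 0.0
```

Call:
arm_command --pt "0 0 0.015 0 0 9.5" --pt "0 0 0.015 0 0 9.5" --pt "0 0 0.015 0 0 9.5" --pt "0 0 0.015 0 0 9.5" --pt "0 0 0.015 0 0 9.5" --pt "0 0 0.015 0 0 9.5" --pt "0 0 0 0 0 9.5" --pt "0 0 0 0 0 9.5"

```text
t: 2.1
ee_pos: [462.2, 221.7, 154.6]
eef_rot: [[0.074, 0.997, -0.001], [0.997, -0.074, -0.0], [-0.001, -0.001, -1.0]]
wrist_force: [-0.0, 0.0, -0.2]
opening: 0.1
finger_force: 0.0
```

Call:
arm_command --pt "0 0 0 0 0 0" --pt "0 0 0 0 0 0"

```text
t: 2.35
ee_pos: [462.6, 221.8, 155.2]
eef_rot: [[0.066, 0.998, -0.0], [0.998, -0.066, -0.0], [-0.0, -0.0, -1.0]]
wrist_force: [0.3, 0.1, -0.1]
opening: 0.1
finger_force: 0.0
```

Call:
arm_command --pt "0 0 0.03 0 0 0" --pt "0 0 0.03 0 0 0" --pt "0 0 0.03 0 0 0" --pt "0 0 0 0 0 0" --pt "0 0 0 0 0 0"

```text
t: 2.98
ee_pos: [463.5, 222.1, 66.2]
eef_rot: [[0.068, 0.998, 0.001], [0.998, -0.068, 0.001], [0.001, 0.001, -1.0]]
wrist_force: [-0.6, 0.3, 0.7]
opening: 0.0
finger_force: 0.0
```

Run:
```python
from h import *
snap('top','t1');snap('scene','s1')
p=cv2.imread('pics/t1.png')[155:235,165:325]
q=cv2.imread('pics/s1.png')[160:270,170:310]
a=cv2.resize(p,None,fx=5,fy=5,interpolation=cv2.INTER_CUBIC)
cv2.imwrite('pics/c1.png',cv2.resize(q,None,fx=5,fy=5,interpolation=cv2.INTER_CUBIC))
print(manip.observe()['ee_pos'])
```

```text
[463.82004936 222.21098326  66.67295037]
```

View pics/c1.png

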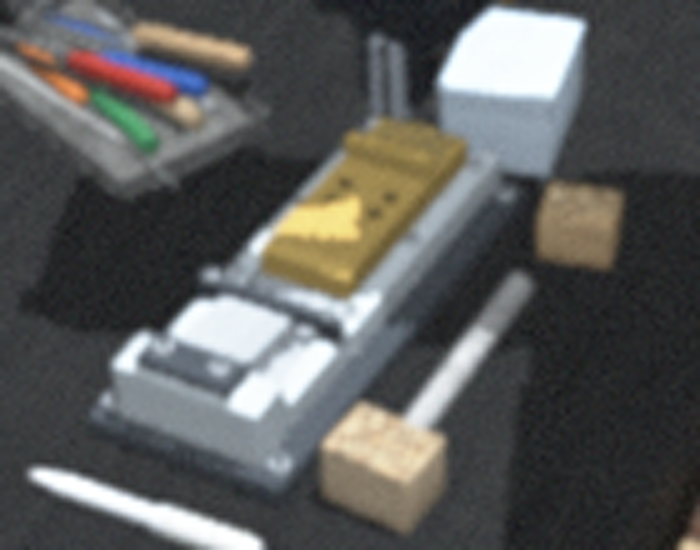

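The crop shows the dock and slide with the grey fingertips at crop (385,90), but I can't see the gripper body. I'll project the TCP into the picture and view a wider area.

Run:
```python
from h import *
for z in(52,66,100): print(z,pix('scene',(463.7,222.2,z)),pix('top',(463.7,222.2,z)))
print('deck',pix('scene',(462.7,221,34)))
q=cv2.imread('pics/s1.png')[60:220,150:350]
p=cv2.imread('pics/t1.png')[140:260,160:340]
a=cv2.resize(q,(500,400),interpolation=cv2.INTER_CUBIC);b=cv2.resize(p,(300,200))
o=np.zeros((600,600,3),np.uint8);o[:400,:500]=a;o[400:,:300]=b
cv2.imwrite('pics/w1.png',o)
```

```text
52 [249.2492631  180.85269081] [265.71912864 188.15916356]
66 [249.09775768 175.12991193] [265.8226426  187.51353837]
100 [248.71795599 160.77840173] [266.08858529 185.85485526]
deck [250.12540381 187.84962217]
```

View pics/w1.png

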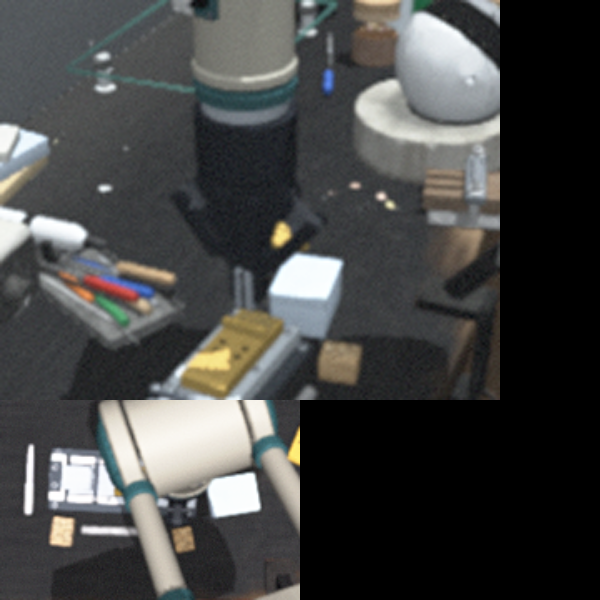

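The gripper is above the deck as planned, with its tips at about (247,178) against a predicted (249,181). Now I lower it in small steps.

Call:
arm_command --pt "0 0 0.008 0 0 0" --pt "0 0 0.006 0 0 0" --pt "0 0 0.002 0 0 0" --pt "0 0 0.001 0 0 0" --pt "0 0 0 0 0 0"

```text
t: 3.7
ee_pos: [462.7, 221.8, 48.3]
eef_rot: [[0.068, 0.998, -0.0], [0.998, -0.068, 0.0], [0.0, -0.0, -1.0]]
wrist_force: [0.7, 0.6, -0.3]
opening: 0.1
finger_force: 0.0
```

Call:
arm_command --pt "0 0 0.001 0 0 0" --pt "0 0 0.001 0 0 0" --pt "0 0 0 0 0 0"

```text
t: 4.08
ee_pos: [462.9, 221.9, 46.7]
eef_rot: [[0.068, 0.998, 0.001], [0.998, -0.068, 0.0], [0.0, 0.001, -1.0]]
wrist_force: [-1.0, 0.5, 5.0]
opening: 0.2
finger_force: 2.5
```

Call:
arm_command --pt "0 0 0.001 0 0 0" --pt "0 0 0.001 0 0 0" --pt "0 0 0 0 0 0"

```text
t: 4.45
ee_pos: [463.0, 221.9, 44.8]
eef_rot: [[0.068, 0.998, 0.001], [0.998, -0.068, 0.0], [0.0, 0.001, -1.0]]
wrist_force: [-2.0, -0.7, 6.0]
opening: -0.1
finger_force: 3.3
```

Call:
arm_command --pt "0 0 0.001 0 0 0" --pt "0 0 0.001 0 0 0" --pt "0 0 0.001 0 0 0" --pt "0 0 0 0 0 0"

```text
t: 4.95
ee_pos: [463.0, 221.9, 42.1]
eef_rot: [[0.068, 0.998, 0.001], [0.998, -0.068, 0.0], [0.0, 0.001, -1.0]]
wrist_force: [-1.3, -1.3, 8.6]
opening: -0.2
finger_force: 4.5
```

Call:
arm_command --pt "0 0 0.001 0 0 0" --pt "0 0 0.001 0 0 0" --pt "0 0 0 0 0 0"

```text
t: 5.32
ee_pos: [463.1, 221.9, 40.3]
eef_rot: [[0.068, 0.998, 0.001], [0.998, -0.068, 0.0], [0.0, 0.001, -1.0]]
wrist_force: [-1.6, -1.7, 10.8]
opening: 0.1
finger_force: 5.3
```

Call:
arm_command --pt "0 0 0.001 0 0 0" --pt "0 0 0 0 0 0"

```text
t: 5.58
ee_pos: [463.2, 221.9, 39.7]
eef_rot: [[0.068, 0.998, 0.002], [0.998, -0.068, 0.0], [0.0, 0.001, -1.0]]
wrist_force: [-2.7, -2.1, 13.5]
opening: -0.1
finger_force: 6.4
```

Call:
arm_command --pt "0 0 0.001 0 0 0" --pt "0 0 0 0 0 0"

```text
t: 5.82
ee_pos: [463.6, 222.1, 39.5]
eef_rot: [[0.068, 0.998, 0.003], [0.998, -0.068, 0.001], [0.001, 0.003, -1.0]]
wrist_force: [-2.8, -1.5, 18.9]
opening: 0.3
finger_force: 9.3
```

Call:
arm_command --pt "0 0 0.001 0 0 0" --pt "0 0 0 0 0 0"

```text
t: 6.08
ee_pos: [463.7, 222.0, 39.3]
eef_rot: [[0.068, 0.998, 0.003], [0.998, -0.068, 0.001], [0.001, 0.003, -1.0]]
wrist_force: [-3.9, -2.7, 24.6]
opening: -0.1
finger_force: 12.3
```

Call:
arm_command --pt "0.002 0 0 0 0 0" --pt "0.002 0 0 0 0 0" --pt "0.002 0 0 0 0 0" --pt "0.002 0 0 0 0 0" --pt "0 0 0 0 0 0"

```text
t: 6.7
ee_pos: [464.3, 229.4, 39.4]
eef_rot: [[0.067, 0.998, 0.003], [0.998, -0.067, -0.0], [-0.0, 0.003, -1.0]]
wrist_force: [-3.1, -5.0, 25.2]
opening: 0.1
finger_force: 12.8
```

Call:
arm_command --pt "0.002 0 0 0 0 0" --pt "0.002 0 0 0 0 0" --pt "0.002 0 0 0 0 0" --pt "0.002 0 0 0 0 0" --pt "0 0 0 0 0 0"

```text
t: 7.32
ee_pos: [464.9, 237.4, 39.5]
eef_rot: [[0.067, 0.998, 0.003], [0.998, -0.067, -0.0], [-0.0, 0.003, -1.0]]
wrist_force: [-3.7, -4.2, 25.9]
opening: 0.1
finger_force: 13.0
```

Call:
arm_command --pt "0.002 0 0 0 0 0" --pt "0.002 0 0 0 0 0" --pt "0.002 0 0 0 0 0" --pt "0.002 0 0 0 0 0" --pt "0.002 0 0 0 0 0" --pt "0 0 0 0 0 0"

```text
t: 8.07
ee_pos: [465.6, 247.4, 39.6]
eef_rot: [[0.067, 0.998, 0.003], [0.998, -0.067, -0.0], [-0.0, 0.003, -1.0]]
wrist_force: [-4.6, -5.3, 26.5]
opening: -0.2
finger_force: 13.2
```

Call:
arm_command --pt "0.002 0 0 0 0 0" --pt "0.002 0 0 0 0 0" --pt "0.002 0 0 0 0 0" --pt "0.002 0 0 0 0 0" --pt "0.002 0 0 0 0 0" --pt "0 0 0 0 0 0"

```text
t: 8.82
ee_pos: [466.3, 256.8, 39.7]
eef_rot: [[0.067, 0.998, 0.003], [0.998, -0.067, -0.001], [-0.001, 0.003, -1.0]]
wrist_force: [-3.6, -7.7, 27.5]
opening: 0.1
finger_force: 13.6
```

Call:
arm_command --pt "0.002 0 0 0 0 0" --pt "0.002 0 0 0 0 0" --pt "0.002 0 0 0 0 0" --pt "0.002 0 0 0 0 0" --pt "0.002 0 0 0 0 0" --pt "0 0 0 0 0 0"

```text
t: 9.57
ee_pos: [467.1, 266.6, 39.8]
eef_rot: [[0.067, 0.998, 0.004], [0.998, -0.067, -0.002], [-0.001, 0.004, -1.0]]
wrist_force: [-2.2, -6.8, 27.5]
opening: -0.3
finger_force: 13.6
```

Call:
arm_command --pt "0.002 0 0 0 0 0" --pt "0.002 0 0 0 0 0" --pt "0.002 0 0 0 0 0" --pt "0.002 0 0 0 0 0" --pt "0.002 0 0 0 0 0" --pt "0 0 0 0 0 0"

```text
t: 10.32
ee_pos: [467.8, 276.6, 39.9]
eef_rot: [[0.067, 0.998, 0.004], [0.998, -0.067, -0.002], [-0.001, 0.004, -1.0]]
wrist_force: [-3.5, -7.3, 27.3]
opening: -0.1
finger_force: 13.4
```

Call:
arm_command --pt "0.002 0 0 0 0 0" --pt "0.002 0 0 0 0 0" --pt "0 0 0 0 0 0"

```text
t: 10.7
ee_pos: [468.2, 280.7, 39.9]
eef_rot: [[0.067, 0.998, 0.004], [0.998, -0.067, -0.001], [-0.001, 0.004, -1.0]]
wrist_force: [-3.6, -6.4, 26.4]
opening: 0.1
finger_force: 13.4
```

Call:
arm_command --pt "0.002 0 0 0 0 0" --pt "0.002 0 0 0 0 0" --pt "0 0 0 0 0 0"

```text
t: 11.08
ee_pos: [468.5, 284.7, 39.9]
eef_rot: [[0.067, 0.998, 0.004], [0.998, -0.067, -0.001], [-0.001, 0.004, -1.0]]
wrist_force: [-3.0, -7.6, 26.1]
opening: 0.1
finger_force: 13.2
```

Call:
arm_command --pt "0.002 0 0 0 0 0" --pt "0 0 0 0 0 0"

```text
t: 11.32
ee_pos: [468.6, 286.6, 39.9]
eef_rot: [[0.067, 0.998, 0.004], [0.998, -0.067, -0.001], [-0.001, 0.004, -1.0]]
wrist_force: [-2.9, -7.4, 26.4]
opening: 0.0
finger_force: 13.2
```

Call:
arm_command --pt "0.002 0 0 0 0 0" --pt "0 0 0 0 0 0"

```text
t: 11.58
ee_pos: [468.6, 286.8, 39.8]
eef_rot: [[0.065, 0.998, 0.003], [0.998, -0.065, -0.005], [-0.005, 0.004, -1.0]]
wrist_force: [-2.7, -12.4, 27.5]
opening: -0.1
finger_force: 16.8
```

Call:
arm_command --pt "0.002 0 0 0 0 0" --pt "0 0 0 0 0 0"

```text
t: 11.82
ee_pos: [468.6, 286.9, 39.9]
eef_rot: [[0.064, 0.998, 0.003], [0.998, -0.064, -0.008], [-0.008, 0.003, -1.0]]
wrist_force: [-2.3, -18.5, 30.3]
opening: 0.3
finger_force: 18.3
```

Run:
```python
from h import *
snap('scene','s2')
q=cv2.imread('pics/s2.png')[160:270,170:310]
cv2.imwrite('pics/c2.png',cv2.resize(q,None,fx=5,fy=5,interpolation=cv2.INTER_CUBIC))
```

```text
(no output)
```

View pics/c2.png

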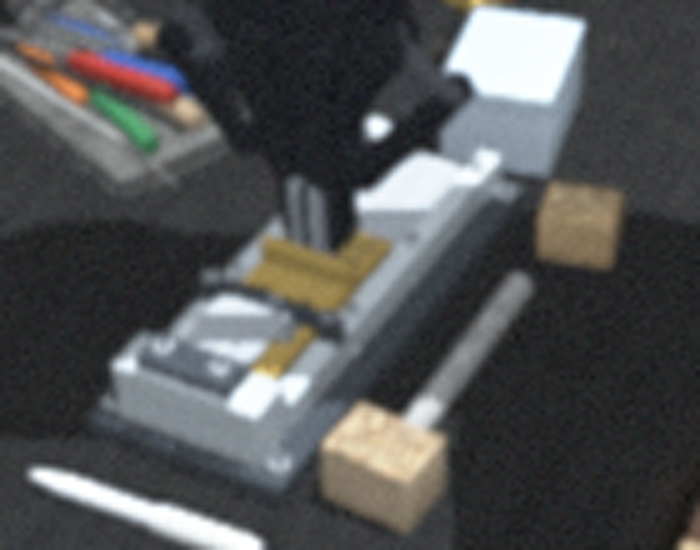

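The slide is home: the picture shows brass under the leaf reaching the stop at crop (265,370), and the push force has risen to 18 N with no further travel. I ease off the push, then lift away.

Call:
arm_command --pt "-0.002 0 0 0 0 0" --pt "-0.002 0 -0.001 0 0 0" --pt "0 0 -0.002 0 0 0" --pt "0 0 0 0 0 0"

```text
t: 12.38
ee_pos: [468.4, 286.7, 40.0]
eef_rot: [[0.067, 0.998, 0.002], [0.998, -0.067, -0.001], [-0.001, 0.003, -1.0]]
wrist_force: [1.9, -5.3, 9.6]
opening: 0.2
finger_force: 6.3
```

Call:
arm_command --pt "0 0 -0.002 0 0 0" --pt "0 0 -0.002 0 0 0" --pt "0 0 -0.002 0 0 0" --pt "0 0 -0.002 0 0 0" --pt "-0.001 0 -0.002 0 0 0" --pt "-0.001 0 -0.002 0 0 0" --pt "-0.001 0 -0.003 0 0 0" --pt "0 0 -0.005 0 0 0"

```text
t: 13.38
ee_pos: [467.1, 284.9, 59.7]
eef_rot: [[0.069, 0.998, 0.0], [0.998, -0.069, 0.001], [0.001, 0.0, -1.0]]
wrist_force: [0.4, 0.2, -0.3]
opening: -0.1
finger_force: 0.0
```

Call:
arm_command --pt "0 0 -0.01 0 0 0" --pt "0 0 -0.03 0 0 0" --pt "0 0 -0.05 0 0 0" --pt "0 0 -0.05 0 0 0" --pt "-0.05 0 -0.01 0 0 0" --pt "-0.05 0 0 0 0 0" --pt "0 0 0 0 0 0"

```text
t: 14.25
ee_pos: [459.7, 182.5, 210.4]
eef_rot: [[0.072, 0.997, 0.001], [0.997, -0.072, -0.0], [-0.0, 0.001, -1.0]]
wrist_force: [1.0, 0.1, -0.1]
opening: 0.3
finger_force: 0.0
```

Run:
```python
from h import *
snap('scene','s3');snap('top','t3')
q=cv2.imread('pics/s3.png')[160:270,170:310]
cv2.imwrite('pics/c3.png',cv2.resize(q,None,fx=5,fy=5,interpolation=cv2.INTER_CUBIC))
```

```text
(no output)
```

View pics/c3.png

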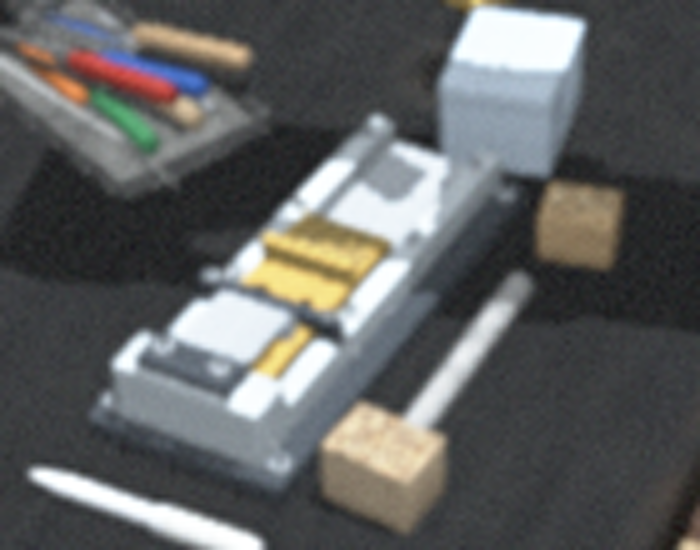

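The slide stays home after release: brass reaches the stop at crop (265,372) under the leaf, and the bystanders are where they were. I hand the job in.

```bash
python3 -c "
from plant import manip
print(manip.sign_off())"
```

```text
the job is handed in; nothing more can be done
None
```

I pressed the slide down, pushed it home against the end stop and let go; the last picture shows it held under the leaf spring. I handed the job in at about 14 s, but no verdict came back.

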